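# Level the tray stand and stack the sorting trays in steps

### The arm

A 7-joint arm with a two-finger parallel gripper is mounted at the origin on the work surface. World frame = base frame: x ahead of the robot, y to its left, z up, the work surface at z = 0. Lengths are in mm, angles in rad, forces in N, time in s.
With the tool pointing down it reaches from about 400 to 875 mm from the base axis. Payload 19.3 kg.
Tool frame: the origin (TCP) lies between the finger pads, 19 mm behind the fingertips; this is the grasp point; z points along the fingers, x is the direction in which the jaws open and shut, and the axes are right-handed (so a half turn about z gives the same grasp; the last joint's range is limited). The gripper opens to 85 mm and grips with 20 to 120 N. Pads are 22 mm wide; open, the fingers measure 114 mm over their backs; the gripper's body (76 mm by 85 mm) begins 54 mm behind the grasp point. The pads swing forward as they close: fully open they stand 13 mm farther back than shut.
Start: joints at [1.168, 0.521, -0.036, 1.599, 0.021, 1.021, -0.113], TCP at [204.154, -590.708, 249.991] pointing down, gripper open.
Joint ranges: [-2.91, 2.91], [-0.3, 2.13], [-1.5, 1.42], [0.17, 2.43], [-1.26, 4.41], [0.16, 1.93], [-2.52, 2.52]. Speed limits (rad/s): [1.89, 1.89, 2.39, 2.39, 3.01, 3.01, 3.01].

### API

Orientations are given as a 3x3 rotation matrix whose columns are the frame's x, y, z axes.
In Python, from workcell import movep, movel, goto_joints, open_gripper, clamp, wait, inverse_kinematics, read_state, camera, PlanningError, finish_job gives the robot as it stands. Calls block until the motion is done:
- movep(position, orientation): joint-space move of the TCP to a pose.
- movel(position, frame=None, max_speed=150, guard=None): straight line of the TCP; frame=None keeps the orientation; max_speed is the mean speed in mm/s. With guard (N) it stops when the force on the tool has changed by that much, and returns True; else False.
- goto_joints(angles): joint-space move.
- open_gripper() and clamp(): open the fingers fully, or close them until they stop; the grip force is fixed at half the most.
- wait(seconds).
- inverse_kinematics(position, orientation): joint angles nearest the present ones, or None.
- read_state(): the state.
- camera(name): name is "side" or "top"; returns a dict with "image" (480x640x3 uint8, blue, green, red), "range_z" (480x640 float32, mm along the optical axis (not along the pixel's ray), 0 where there is no reading), "fx", "fy", "cx", "cy" (pixels), "dist_coeffs" ([k1, k2, p1, p2, k3] as OpenCV has them; the pictures are not rectified), "cam_to_world" (4x4, takes a point from camera to world coordinates). Camera axes: x right, y up, looking along -z (the intrinsics and any distortion apply to the point x, -y, -z); pixel columns grow to the right and rows downward; lengths in mm; the calibration is good to about 2 mm. A picture is of the moment at which its call begins.
A pose or a line that the arm cannot do raises PlanningError and nothing moves.
- finish_job(): hands the job in, once; it reports no verdict.
The state is a dict: "time": time; "qpos": joint angles; "qvel": joint speeds; "joint_efforts": joint torques, N m; "eef_pos": TCP position; "tool_rot": TCP orientation; "ft_force": force on the tool from outside, world axes, zero at the start; "torque": the same for the moment, N m; "finger_gap": finger opening in mm.
Only numpy, scipy, OpenCV 4.12 (cv2) and the standard library are available. Lean on these libraries where they do the work, as an engineer would, in place of code of your own. Each camera call takes 0.05 s, during which the arm holds its last target. There are 200 camera calls.

### The job

Slide the flat levelling blade into the slot under the tray stand's raised screw foot until its yellow crossbar meets the slot's two yellow cheeks, then turn the red wing knob clockwise until the foot just touches the blade, without jacking it hard. After that stack all the blue sorting trays, right way up, square and centred front to back on the stand in alternating steps: the bottom one with its end at the deck's blue line, the next with its end at (straight above) the orange line, the next above the blue line again, and so on, each resting on the lips below. Leave the blade where it is and do not disturb the other things on the shelf.

Things in the scene. Friction and masses are not known exactly. Their poses are not given: they have to be found in the camera images.
- stand: Fixed metal tray stand. Origin on the shelf under the centre of its deck; x points the way the blade goes in, y left (blue line), z up. Deck 100 (x) by 160 (y) mm, its top 45 mm up. Blue and orange lines, 6 mm wide, cross it along x with inner edges at y = +72.5 and -72.5 mm. Beyond the orange line a lug (50 by 75 mm, deck height) carries the screw foot and knob at x = 0, y = -120 mm.
- blue_place (a point): On the deck's top at stand x = 0, y = +12 mm; axes as the stand's. The deck has low lips like a tray's (4.5 mm tall, inner edges at x = +-38 mm) that the runners drop between. A tray over it has its left end at the blue line. Trays at levels 0, 2, 4 belong over it: tray origin 0, 60, 120 mm above this point.
- orange_place (a point): On the deck's top at stand x = 0, y = -12 mm; axes as the stand's. A tray over it has its right end at the orange line. Trays at levels 1, 3 belong over it: tray origin 30, 90 mm above this point.
- foot_axis (a point): On the shelf (z = 0) straight below the screw foot, in the middle of the slot; axes as the stand's. The slot runs along x under the lug between two yellow cheeks 6 mm thick, 48 mm apart (y = +-24 mm here), from x = -25 mm (their front faces, the mouth) to +25 mm, open at both ends. The cheeks hang from the lug (underside 39 mm up) to 1.5 mm off the shelf.
- knob (a joint): Turn of the red wing knob, rad, clockwise from above positive; 0 to 10, starts at 0.5 to 3, stays where left (friction 0.05 N m). It keeps its height; each rad lowers the foot 1.5 mm: underside 14.5 mm up at 0, 4 mm (the blade's top) at 7.0. Past that the rubber foot yields, about 4.5 N per rad; just touching means 0.3 to 6 N, about 7.2 to 8.2 rad; over 12 N is jacked hard.
- knob_grip (a point): On the knob's axis, 76 mm up, where to put the TCP. The red wing is a bar 12 mm thick, 50 mm long (along this point's x; along the stand's x at joint 0), from 53 to 83 mm up, on a black disc 40 mm across lying on the lug. A thin steel spindle stands out of its top, 12.5 mm at 0 rad, 2 mm at 7.0 rad.
- sole: Rubber foot at the spindle's lower end, a disc 26 mm across and 9 mm thick; origin at the centre of its underside. Moves only up and down with the knob.
- blade: Loose flat copper-coloured blade, 125 x 36 x 4 mm, 0.14 kg. Origin under the front face of its yellow crossbar; x to the tip, 45 mm ahead; z up. Crossbar 64 mm wide, 12 mm tall, x = -8 to 0. Green handle block at x = -80 to -50 mm, 16 mm wide (y), 36 mm tall. Fully in, the crossbar's front meets the cheeks' front faces: origin at x = -25, y = 0 mm from point foot_axis, in the stand's axes.
- tray1: Blue sorting tray, 0.16 kg, open: 104 mm wide (x), 120 long (y), rim 35 mm up, floor top 8 mm up; 10 mm inward lips on the long sides. White central rib to grip, 10 mm thick (x), 40 long (y), 8 to 35 mm up. Two runners under it (5 mm deep, x = +-27 to 33, y = +-20 mm) drop between the lips of the tray below, 5 mm play. Origin under its centre at runner level, z up.. None if absent.
- tray2: Blue sorting tray, 0.16 kg, open: 104 mm wide (x), 120 long (y), rim 35 mm up, floor top 8 mm up; 10 mm inward lips on the long sides. White central rib to grip, 10 mm thick (x), 40 long (y), 8 to 35 mm up. Two runners under it (5 mm deep, x = +-27 to 33, y = +-20 mm) drop between the lips of the tray below, 5 mm play. Origin under its centre at runner level, z up.. None if absent.
- tray3: Blue sorting tray, 0.16 kg, open: 104 mm wide (x), 120 long (y), rim 35 mm up, floor top 8 mm up; 10 mm inward lips on the long sides. White central rib to grip, 10 mm thick (x), 40 long (y), 8 to 35 mm up. Two runners under it (5 mm deep, x = +-27 to 33, y = +-20 mm) drop between the lips of the tray below, 5 mm play. Origin under its centre at runner level, z up.. None if absent.
- tray4: Blue sorting tray, 0.16 kg, open: 104 mm wide (x), 120 long (y), rim 35 mm up, floor top 8 mm up; 10 mm inward lips on the long sides. White central rib to grip, 10 mm thick (x), 40 long (y), 8 to 35 mm up. Two runners under it (5 mm deep, x = +-27 to 33, y = +-20 mm) drop between the lips of the tray below, 5 mm play. Origin under its centre at runner level, z up.. None if absent.
- tray5: Blue sorting tray, 0.16 kg, open: 104 mm wide (x), 120 long (y), rim 35 mm up, floor top 8 mm up; 10 mm inward lips on the long sides. White central rib to grip, 10 mm thick (x), 40 long (y), 8 to 35 mm up. Two runners under it (5 mm deep, x = +-27 to 33, y = +-20 mm) drop between the lips of the tray below, 5 mm play. Origin under its centre at runner level, z up.. None if absent.
- pod1: Bystander: loose grey charging pod with closed flip cover, 62 x 78 x 38 mm; origin at the centre of its underside. Leave alone.
- pod2: Bystander: a second charging pod, as pod1. Leave alone.
- jar: Bystander: translucent purple drying jar with a white lid, 84 mm across, 120 mm tall; origin at the centre of its underside. Leave alone.
- organiser: Bystander: white pill organiser, 50 x 170 x 28 mm; origin at the centre of its underside. Leave alone.
- torch: Bystander: stubby brass torch standing on its head, 44 mm across, 92 mm tall; origin at the centre of its underside. Leave alone.
Mind the look-alikes: they are no part of the job. Leave any brown look-alike of the tray1 alone. Leave any turquoise look-alike of the tray5 alone.

How it is judged:
By the outcome, as a careful person would: the job done as asked, in the order asked, and still so for the second after the job is handed in, with the robot touching nothing.
Of tray1, tray2, tray3, tray4, tray5 only 3 to 5 are there at a start; the rules pass over those that are not, and their reading is None.
At some moment in a run one of tray1, tray2, tray3, tray4, tray5 may be knocked a few centimetres aside while the robot is not near it.
Once in a run the grip may slacken for a moment while it holds something.
It also fails if it takes over 210 s, if anything falls off the work surface, if the arm or the gripper's body presses on something with over 40 N, if the wrist force passes 120 N, or if a joint passes its speed limit or range.

## Working session

There is one attempt and no reset: what is moved stays moved. The work goes in short steps, each a Python script; the robot and the scene stay as the last script left them, time stands still between calls to the robot, and variables do not carry over. Pictures are saved under pics/ and viewed, about 12 in all and at most 16, crops included, and the job is handed in when it is done.

```bash
mkdir -p pics; ls; python3 - <<'E'
from workcell import *
import cv2,numpy as np
for n in("top","side"):
    c=camera(n);cv2.imwrite(f"pics/{n}0.png",c["image"]);np.savez(f"{n}0.npz",**c)
    print(n,c["fx"],c["cx"],c["cy"],c["dist_coeffs"],np.round(c["cam_to_world"],3).tolist())
print(read_state())
E
```

```text
pics
top 523.6629900935786 316.9249209948568 240.7699985753483 [-0.08281614  0.          0.          0.          0.        ] [[-0.008, 0.977, -0.215, 251.711], [-1.0, -0.008, 0.002, -13.828], [0.0, 0.215, 0.977, 1244.242], [0.0, 0.0, 0.0, 1.0]]
side 571.6670623702506 323.7304513675219 243.91280463332157 [-0.12797214  0.          0.          0.          0.        ] [[-0.957, 0.206, -0.204, 170.137], [-0.29, -0.716, 0.636, 989.98], [-0.015, 0.667, 0.745, 1306.131], [0.0, 0.0, 0.0, 1.0]]
{'time': 0.1, 'qpos': array([ 1.16781031,  0.52192382, -0.03634746,  1.59993877,  0.02120162,
        1.02109133, -0.11277898]), 'qvel': array([-0.00028349,  0.0006119 , -0.00127316, -0.00099865, -0.00075998,
       -0.00011247,  0.00072194]), 'joint_efforts': array([ 3.33239259e-03, -9.28484631e+01,  1.98345423e+00, -3.70531976e+01,
        1.80609914e-02,  5.27699391e-03,  1.01672850e-05]), 'eef_pos': array([ 204.06425863, -590.45746866,  249.50648981]), 'tool_rot': array([[ 3.26703781e-01, -9.45126711e-01, -3.74195574e-04],
       [-9.45126283e-01, -3.26703990e-01,  9.01753328e-04],
       [-9.74522344e-04,  5.90558507e-05, -9.99999523e-01]]), 'ft_force': array([-0.52594785,  0.7267056 ,  0.64422644]), 'torque': array([-0.02355658,  0.040659  ,  0.02000094]), 'finger_gap': 85.5455155941706}
```

View pics/top0.png

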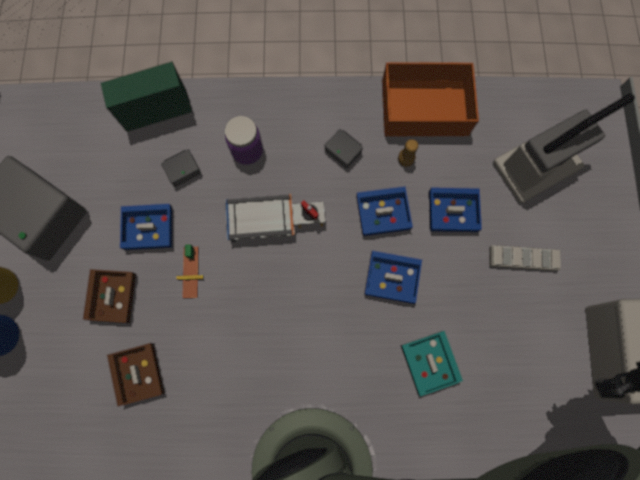

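View pics/side0.png

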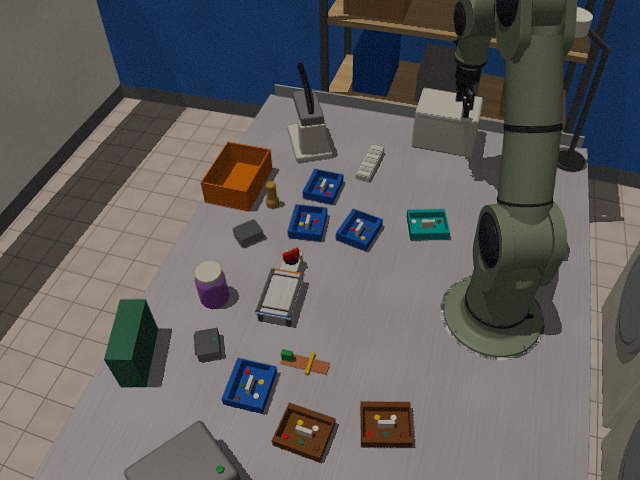

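Four blue trays (top view): (147,227), (385,211), (456,209), (393,278). Look-alikes are turquoise at (432,363) and brown at (110,297) and (136,375). The blade has its green handle at (189,251), crossbar at (189,277) and tip toward the robot, so it needs a half turn. The stand's blue line is at x≈229, its orange line at x≈291, and the knob is at (311,211). Next I measure in world coordinates.

```bash
cat > vis.py <<'E'
import numpy as np,cv2
def cloud(c):
    h,w=c["range_z"].shape
    u,v=np.meshgrid(np.arange(w),np.arange(h))
    K=np.array([[c["fx"],0,c["cx"]],[0,c["fy"],c["cy"]],[0,0,1.]],float)
    p=cv2.undistortPoints(np.stack([u,v],-1).reshape(-1,1,2).astype(np.float64),K,np.array(c["dist_coeffs"],float)).reshape(h,w,2)
    z=c["range_z"].astype(float)
    P=np.stack([p[...,0]*z,-p[...,1]*z,-z],-1)
    T=np.array(c["cam_to_world"],float)
    W=P@T[:3,:3].T+T[:3,3]
    W[z==0]=np.nan
    return W,cv2.cvtColor(np.array(c["image"]),cv2.COLOR_BGR2HSV),cv2.undistortPoints
def masks(H):
    h,s,v=[H[...,i].astype(int) for i in range(3)]
    return dict(blue=(h>104)&(h<125)&(s>130)&(v>40),orange=(h>3)&(h<16)&(s>110)&(v>100),
      yellow=(h>20)&(h<34)&(s>120)&(v>90),green=(h>45)&(h<80)&(s>120),red=((h<4)|(h>174))&(s>150)&(v>80))
def blobs(m,W,minpx,zlo=-50,zhi=400):
    ok=m&(W[...,2]>zlo)&(W[...,2]<zhi)
    n,L,S,C=cv2.connectedComponentsWithStats(ok.astype(np.uint8))
    return [(L==i,C[i],S[i,4]) for i in range(1,n) if S[i,4]>=minpx]
def rect(P):
    (cx,cy),(w,h),a=cv2.minAreaRect(P[:,:2].astype(np.float32))
    if w<h: w,h,a=h,w,a-90   # a: direction of long side
    a=(a+90)%180-90
    return np.array([cx,cy]),w,h,a
def trays(c):
    W,H,_=cloud(c); out=[]
    for b,px,n in blobs(masks(H)["blue"],W,200):
        P=W[b]; Q=P[P[:,2]>26]
        if len(Q)<50 or np.nanmax(P[:,0])>900: continue
        x,w,h,a=rect(Q); out.append((px.round(),x,w,h,a,np.percentile(P[:,2],95)))
    return out
E
python3 - <<'E'
from vis import *
np.set_printoptions(precision=1,suppress=True)
for n in("top","side"):
    c=np.load(n+"0.npz"); W,H,_=cloud(c)
    print(n,"shelf z",np.nanmedian(W[300:330,260:300,2]) if n=="top" else np.nanmedian(W[300:330,330:380,2]))
    for t in trays(c): print("tray",*t)
    for k in("blue","orange","yellow","green","red"):
        for b,px,m in blobs(masks(H)[k],W,6):
            P=W[b]
            ctr=np.median(P,0)
            if 250<ctr[0]<800 and abs(ctr[1])<450 and m<420: print(k,px.round(),m,"med",ctr,*rect(P),"z95",np.percentile(P[:,2],95))
im=cv2.imread("pics/top0.png")[170:310,170:340]; s=np.load("side0.npz")["image"][240:385,210:340]
f=lambda i:cv2.resize(i,(400,330*1),interpolation=cv2.INTER_CUBIC)
cv2.imwrite("pics/crop1.png",np.hstack([f(im),f(s)]))
E
```

```text
top shelf z -0.4338272750641181
tray [384. 211.] [ 593.1 -177.1] 117.73200225830078 102.34711456298828 -82.39644384384155 37.12045226871648
tray [455. 209.] [ 595.8 -351. ] 119.41731262207031 102.56610107421875 88.46644592285156 37.165939112097796
tray [146. 227.] [558.5 397.4] 118.43838500976562 102.27699279785156 -87.33992433547974 37.0384080086194
tray [393. 277.] [ 431.1 -193.6] 116.43719482421875 102.3733139038086 79.10043334960938 37.08526690377755
orange [291. 216.] 58 med [577.   44.8  44.6] [579.6  44.5] 92.76634216308594 5.260820388793945 4.2002387046813965 z95 48.06934872608414
orange [191. 265.] 252 med [466.1 286.7   3.7] [479.1 289.6] 67.93535614013672 33.69485092163086 1.0282390117645264 z95 7.955895010615506
orange [190. 289.] 243 med [409.9 289.7   3.6] [410.2 289.2] 42.06904220581055 33.738426208496094 1.800036907196045 z95 7.1777205207674335
yellow [382. 203.] 16 med [ 616.5 -175.3   11.9] [ 616.7 -175.5] 11.953900337219238 7.5925774574279785 -2.4014739990234375 z95 14.19427614306386
yellow [437. 202.] 13 med [ 619.2 -311.7   10.6] [ 619.5 -311.7] 8.00815486907959 
[... 3334 characters left out ...]
0.693807397843905
green [242. 385.] 7 med [585.6 399.4  11.4] [584.5 400.5] 6.88761568069458 5.389059066772461 59.51966857910156 z95 17.677484555734026
red [328. 193.] 6 med [ 576.2 -329.5   14.7] [ 577.6 -330.2] 9.980575561523438 5.347251892089844 -21.808570861816406 z95 18.079849106961888
red [352. 229.] 10 med [ 455.6 -197.7   13.4] [ 455.4 -200.1] 12.839771270751953 11.036197662353516 42.00994873046875 z95 18.070991690911633
red [290. 252.] 51 med [589.2   2.9  84.1] [585.8   3.7] 47.84868240356445 14.391532897949219 39.55948257446289 z95 89.36203483023928
red [247. 371.] 19 med [585.7 358.8  13.3] [586.1 357.9] 12.20223331451416 9.631468772888184 53.183387756347656 z95 15.89938599472516
```

View pics/crop1.png

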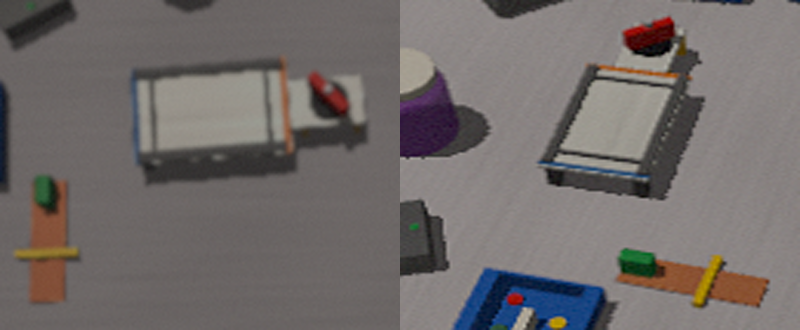

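The crop confirms the stand (blue line left, orange right, knob lug beyond orange) and the copper blade with handle away from the robot. The two cameras disagree by about 4 mm in x. I'll fit the stand pose and wing angle next.

```bash
cat > stand.py <<'E'
from vis import *
from scipy.optimize import least_squares
def fit(c,x0=(580,117,0.05)):
    W,H,_=cloud(c); M=masks(H)
    near=(np.hypot(W[...,0]-580,W[...,1]-110)<190)
    top=W[near&(W[...,2]>40)&(W[...,2]<56)&~M["red"]]
    # footprint of deck-height points: grid vs. model
    def inside(p,s):
        co,si=np.cos(p[2]),np.sin(p[2]); d=s-[p[0],p[1]]
        x=d[:,0]*co+d[:,1]*si; y=-d[:,0]*si+d[:,1]*co
        a=np.minimum(50-abs(x),80-abs(y)); b=np.minimum(25-abs(x),np.minimum(y+155,-60-y))
        return 1/(1+np.exp(-np.maximum(a,b)/1.5))
    g=np.stack(np.meshgrid(np.arange(480,690,2.),np.arange(-90,240,2.)),-1).reshape(-1,2)
    from scipy.spatial import cKDTree
    d,_=cKDTree(top[:,:2]).query(g); occ=1/(1+np.exp((d-1.6)/.6))
    r=min((least_squares(lambda p:inside(p,g)-occ,[x0[0]+dx,x0[1],a],diff_step=1e-4,x_scale=[1,1,.02]) for dx in(-4,0,4) for a in(0,.06)),key=lambda r:r.cost)
    R=W[M["red"]&near&(W[...,2]>76)]
    return r.x,r.cost,rect(R),np.median(R,0),np.median(top[:,2])
if __name__=="__main__":
    np.set_printoptions(precision=3,suppress=True)
    for n in("top","side"):
        c=np.load(n+"0.npz"); f=fit(c); print(n,*f)
        p=f[0]; print(" foot",p[0]+120*np.sin(p[2]),p[1]-120*np.cos(p[2]))
        W,H,_=cloud(c); M=masks(H)
        for k in("blue","orange"):
            b=M[k]&(W[...,2]>40)&(W[...,2]<55)&(np.hypot(W[...,0]-580,W[...,1]-117)<110)
            if k=="blue":  b&=(W[...,1]>150)
            P=W[b]; d=np.linalg.svd(P[:,:2]-P[:,:2].mean(0))[2][0]; print(k,b.sum(),P.mean(0),np.degrees(np.arctan(d[1]/d[0])))
        P=W[M["green"]&(np.hypot(W[...,0]-495,W[...,1]-290)<40)&(W[...,2]>30)]; print("handle top",rect(P))
E
python3 stand.py
```

```text
top [575.809 120.799   0.074] 319.52078259433165 (array([583.376,   0.912]), 44.6039924621582, 10.450048446655273, 45.706085205078125) [579.832  -3.015  82.761] 45.47947345687044
 foot 584.6381517568311 1.124290880263814
blue 0 [nan nan nan] 0.0
orange 56 [577.409  45.097  44.628] 4.14416011362146
handle top (array([496.222, 288.395]), 23.786134719848633, 12.016359329223633, 1.8354893922805786)
side [579.234 121.779   0.064] 674.7347603482889 (array([585.487,   3.523]), 47.15931701660156, 14.391532897949219, 39.55948257446289) [588.797   2.842  84.169] 47.66065313143349
 foot 586.9162346851144 2.0256056938969493
blue 27 [578.084 194.5    46.467] 3.2072907419115344
orange 41 [581.519  43.448  47.854] 4.978735880623159
handle top (array([500.521, 289.389]), 27.878801345825195, 20.6471004486084, 3.3796229362487793)stand.py:28: RuntimeWarning: Mean of empty slice.
  P=W[b]; d=np.linalg.svd(P[:,:2]-P[:,:2].mean(0))[2][0]; print(k,b.sum(),P.mean(0),np.degrees(np.arctan(d[1]/d[0])))
  ret = um.true_divide(
```

Stand: yaw ≈ 4.1°, centre ≈ (577.5,121), foot ≈ (586,1.5), and the reads agree with the given sizes. Next I grasp the blade and half-turn it low over the free area.

```bash
cat > arm.py <<'E'
from workcell import *
import numpy as np
def R(a):
    a=np.radians(a); c,s=np.cos(a),np.sin(a); return np.array([[c,s,0],[s,-c,0],[0,0,-1.]])
def yaw():
    r=read_state()["tool_rot"]; return np.degrees(np.arctan2(r[1,0],r[0,0]))
def st(m=""):
    s=read_state(); print(m,"t%.1f"%s["time"],"pos",s["eef_pos"].round(1),"yaw %.1f"%yaw(),"q7 %.2f"%s["qpos"][6],"F",s["ft_force"].round(1),"M",s["torque"].round(2),"gap %.1f"%s["finger_gap"],flush=True)
E
python3 - <<'E'
from arm import *
print("yaw now",yaw())
for p in((500,289,200),(430,0,60),(490,-5,27),(586,1.5,76),(566,133,90),(570,109,250)):
  for a in(-90,90,0,45,180,-135): 
    q=inverse_kinematics(p,R(a)); print(p,a,None if q is None else np.round(q,2))
E
```

```text
yaw now -70.93116057913025
(500, 289, 200) -90 [-0.75  0.51  0.17  1.79 -0.11  0.85 -2.1 ]
(500, 289, 200) 90 [ 0.18  0.89 -1.35  1.74  0.91  1.3   0.19]
(500, 289, 200) 0 [ 0.13  0.8  -1.2   1.74  0.8   1.19 -1.3 ]
(500, 289, 200) 45 [ 0.17  0.87 -1.31  1.74  0.88  1.27 -0.58]
(500, 289, 200) 180 [ 0.16  0.84 -1.28  1.74  0.86  1.24  1.8 ]
(500, 289, 200) -135 [-1.16  0.65  0.8   1.81 -0.57  0.94 -2.46]
(430, 0, 60) -90 [-0.02  0.57 -0.15  2.23  0.23  0.36 -1.93]
(430, 0, 60) 90 [ 0.31  0.62 -0.58  2.21  0.73  0.5   0.73]
(430, 0, 60) 0 [ 0.17  0.59 -0.4   2.22  0.55  0.43 -0.67]
(430, 0, 60) 45 [ 0.31  0.62 -0.58  2.21  0.72  0.5  -0.05]
(430, 0, 60) 180 [-0.53  0.65  0.52  2.25 -0.82  0.43 -2.47]
(430, 0, 60) -135 [-0.17  0.57  0.04  2.23 -0.06  0.34 -2.43]
(490, -5, 27) -90 [-0.07  0.69 -0.06  2.09  0.1   0.37 -1.78]
(490, -5, 27) 90 [ 0.44  0.8  -0.75  2.06  0.93  0.65  0.62]
(490, -5, 27) 0 [ 0.17  0.71 -0.38  2.07  0.57  0.46 -0.64]
(490, -5, 27) 45 [ 0.33  0.75 -0.59  2.07  0.8   0.56 -0.05]
(490, -5, 27) 180 [-0.44  0.76  0.46  2.11 -0.78  0.45 -2.51]
(490, -5, 27) -135 [-0.
[... 470 characters left out ...]
 -2.13]
(566, 133, 90) 90 [ 0.22  0.81 -0.83  1.81  0.76  0.88  0.6 ]
(566, 133, 90) 0 [ 0.04  0.72 -0.54  1.82  0.52  0.75 -0.78]
(566, 133, 90) 45 [ 0.13  0.76 -0.68  1.81  0.64  0.81 -0.09]
(566, 133, 90) 180 [-0.98  1.04  1.1   1.87 -1.12  1.02 -2.52]
(566, 133, 90) -135 [-0.47  0.68  0.2   1.84 -0.21  0.64 -2.5 ]
(570, 109, 250) -90 [ 0.08  0.49 -0.53  1.7   0.28  1.02 -2.11]
(570, 109, 250) 90 [ 0.31  0.58 -0.89  1.69  0.5   1.11  0.85]
(570, 109, 250) 0 [ 0.2   0.53 -0.7   1.7   0.39  1.06 -0.63]
(570, 109, 250) 45 [ 0.25  0.55 -0.78  1.69  0.43  1.08  0.12]
(570, 109, 250) 180 [ 0.5   0.77 -1.27  1.68  0.76  1.29  2.21]
(570, 109, 250) -135 [-0.61  0.49  0.46  1.74 -0.26  0.97 -2.41]
```

```bash
python3 - <<'E'
from arm import *
b=2.2
movep((498.5,288.8,150),R(-90+b)); st("above")
movel((498.5,288.8,27),max_speed=120,guard=15); st("down")
clamp(); st("grip")
p=read_state()["eef_pos"]
movel((p[0],p[1],p[2]+18),max_speed=80); st("lift")
movel((430,40,p[2]+18),max_speed=150); st()
for i,a in enumerate((-60,-30,0,30,60,94.1)):
    y=[40,38,34,26,10,-9.0][i]
    movep((430,y,p[2]+18),R(a))
st("turned")
import cv2
for n in("top","side"):
    c=camera(n);np.savez(n+"1.npz",**c)
    cv2.imwrite(f"pics/{n}1.png",cv2.resize(c["image"][150:330,170:400] if n=="top" else c["image"][200:400,200:460],None,fx=2.2,fy=2.2))
E
```

```text
above t3.4 pos [498.9 288.1 150.1] yaw -87.9 q7 -2.04 F [ 0.1 -0.1 -0.1] M [-0.03  0.03  0.02] gap 85.4
down t4.5 pos [498.9 289.   27.7] yaw -87.8 q7 -2.01 F [-0.3  0.8 -0.7] M [-0.08 -0.01  0.02] gap 85.3
grip t5.2 pos [498.7 289.1  27.3] yaw -87.8 q7 -2.01 F [-1.1  1.4  5.3] M [ 0.11  0.19 -0.06] gap 15.2
lift t5.5 pos [499.  289.3  46. ] yaw -87.8 q7 -2.01 F [-0.4  0.7 -2. ] M [-0.   -0.03 -0.03] gap 14.7
 t7.4 pos [430.1  40.6  45.3] yaw -87.7 q7 -1.66 F [ 0.2 -0.1 -2.7] M [-0.05 -0.1   0.02] gap 14.7
turned t10.2 pos [429.9  -8.6  45.3] yaw 93.7 q7 0.64 F [ 0.4  0.2 -1.7] M [ 0.03  0.08 -0.04] gap 15.2
```

```bash
python3 - <<'E'
from vis import *
np.set_printoptions(precision=1,suppress=True)
a=cv2.imread("pics/top1.png");b=cv2.imread("pics/side1.png");h=330
f=lambda i:cv2.resize(i,(400,h)); cv2.imwrite("pics/v1.png",np.hstack([f(a),f(b)]))
for n in("top","side"):
    c=np.load(n+"1.npz"); W,H,_=cloud(c); M=masks(H)
    for k in("yellow","orange"):
        for bb,px,m in blobs(M[k]&(abs(W[...,1])<60)&(W[...,0]<600)&(W[...,0]>380),W,6): print(n,k,px,m,np.median(W[bb],0),rect(W[bb]))
E
```

```text
top orange [290.5 211. ] 16 [588.3  46.   45.2] (array([589.,  46.]), 20.136220932006836, 2.617647886276245, 0.953678548336029)
top orange [291.7 223.8] 21 [556.7  42.5  45.2] (array([519.4,  36.6]), 111.03287506103516, 5.057098865509033, 9.690731048583984)
side yellow [323.9 269.9] 60 [489.7  -1.2  31.3] (array([490.6,  -4.3]), 58.985389709472656, 8.850082397460938, -87.89204716682434)
side orange [314.7 269.2] 135 [518.1  -3.6  24. ] (array([517.5,  -2.6]), 43.5079345703125, 37.26688003540039, 1.5091222524642944)
side orange [332.4 272.9] 128 [465.9  -3.6  24.4] (array([461.2,  -5.8]), 49.96800231933594, 36.09825134277344, -2.5384521484375)
side orange [290.6 271.5] 28 [575.3  43.5  48. ] (array([575.4,  43.8]), 48.673404693603516, 9.481513977050781, 10.033864974975586)
```

View pics/v1.png

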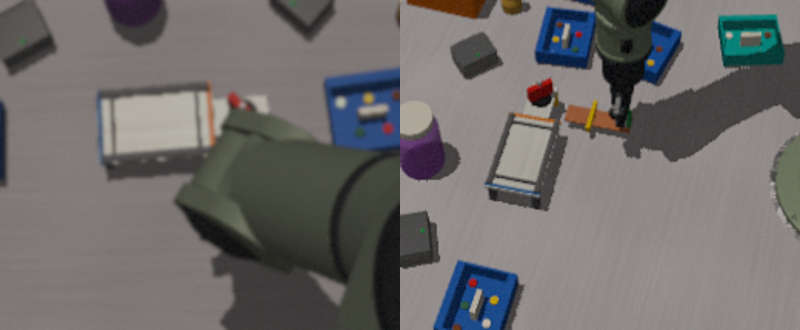

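Both views show the blade level in the grip with its tip toward the slot; the side camera puts the crossbar within 0.5 mm of what the TCP predicts. Now I slide it in with a force guard.

```bash
python3 - <<'E'
from arm import *
u=np.array([np.cos(np.radians(4.1)),np.sin(np.radians(4.1)),0]); f=np.array([586,1.7,0])
P=lambda d,z:f+u*d+[0,0,z]
movel(P(-150,46),R(94.1),max_speed=80)
print(movel(P(-150,28.0),max_speed=40,guard=6)); st("low")
print(movel(P(-110,28.0),max_speed=60,guard=8)); st("in slot")
print(movel(P(-82,28.0),max_speed=12,guard=8)); st("contact")
p=read_state()["eef_pos"]; d=p-f; print("along",d@u,"lat",-d[0]*u[1]+d[1]*u[0])
E
```

```text
True
low t11.1 pos [436.   -9.1  27.3] yaw 94.1 q7 0.61 F [-1.3 -1.  12. ] M [-0.16  0.26  0.01] gap 15.1
True
in slot t11.3 pos [436.   -9.1  27.3] yaw 94.1 q7 0.61 F [-1.8 -0.6 12.4] M [-0.08  0.32 -0.  ] gap 14.6
True
contact t12.0 pos [436.   -9.1  27.3] yaw 94.1 q7 0.62 F [-1.  -0.4 10. ] M [-0.05  0.01 -0.03] gap 15.2
along -150.37506899620936 lat -0.02390231809176413
```

```bash
python3 - <<'E'
from arm import *
u=np.array([np.cos(np.radians(4.1)),np.sin(np.radians(4.1)),0]); f=np.array([586,1.7,0])
P=lambda d,z:f+u*d+[0,0,z]
movel(P(-150,29),max_speed=30);wait(.2);st("up")
print(movel(P(-108,29),max_speed=50,guard=10)); st("in slot")
movel(P(-100,28.3),max_speed=20); st("100")
print(movel(P(-80,28.3),max_speed=12,guard=9)); st("contact")
p=read_state()["eef_pos"]; d=p-f; print("along",d@u,"lat",-d[0]*u[1]+d[1]*u[0])
E
```

```text
up t12.4 pos [436.3  -9.   28.9] yaw 94.1 q7 0.62 F [-1.   0.  -2.2] M [ 0.04  0.   -0.04] gap 15.0
False
in slot t13.4 pos [478.   -6.1  29. ] yaw 94.1 q7 0.70 F [-0.2 -0.4 -1.9] M [ 0.    0.08 -0.02] gap 14.6
100 t14.0 pos [486.2  -5.4  28.3] yaw 94.1 q7 0.71 F [-0.3 -0.3 -1.8] M [ 0.02  0.05 -0.02] gap 15.3
True
contact t15.1 pos [498.4  -4.8  27.8] yaw 94.1 q7 0.73 F [-0.  -0.  -0.6] M [-0.09 -0.11 -0.05] gap 15.2
along -87.79635190569167 lat -0.25296544932821163
```

```bash
python3 - <<'E'
from arm import *
import cv2
u=np.array([np.cos(np.radians(4.1)),np.sin(np.radians(4.1)),0]); f=np.array([586,1.7,0])
P=lambda d,z:f+u*d+[0,0,z]
print(movel(P(-84,27.8),max_speed=8,guard=14)); st("press")
d=read_state()["eef_pos"]-f; print("along",d@u)
wait(.2); st("settled")
open_gripper(); st("open")
movel(read_state()["eef_pos"]+[0,0,33],max_speed=80)
movel(P(-95,160),max_speed=200); st()
goto_joints([1.0]+list(read_state()["qpos"][1:])); st("parked")
for n in("top","side"):
    c=camera(n);np.savez(n+"2.npz",**c)
from vis import *
np.set_printoptions(precision=1,suppress=True)
from stand import fit
f=lambda i:cv2.resize(i,(400,400),interpolation=cv2.INTER_CUBIC)
o=[]
for n,r in(("top",(slice(180,270),slice(265,355))),("side",(slice(220,310),slice(250,340)))):
    c=np.load(n+"2.npz"); o.append(f(c["image"][r])); W,H,_=cloud(c); M=masks(H)
    for k in("yellow","green"):
        for bb,px,m in blobs(M[k]&(abs(W[...,1])<60)&(W[...,0]<600)&(W[...,0]>380),W,6): print(n,k,px,m,np.median(W[bb],0),rect(W[bb]))
    print(fit(c)[:3])
    for t in trays(c): print(t)
cv2.imwrite("pics/v2.png",np.hstack(o))
E
```

```text
True
press t15.4 pos [498.5  -5.   27.4] yaw 94.1 q7 0.73 F [-1.9 -0.3  3.5] M [ 0.01 -0.25  0.09] gap 14.8
along -87.7338826955436
settled t15.6 pos [498.5  -5.1  27.3] yaw 94.1 q7 0.73 F [-5.7 -4.9  7.2] M [-1.    1.   -0.15] gap 14.5
open t16.3 pos [498.3  -5.1  27.2] yaw 94.1 q7 0.73 F [ 0.5 -1.   0. ] M [ 0.02 -0.06  0.02] gap 85.2
 t17.5 pos [491.   -5.4 159.6] yaw 94.1 q7 0.94 F [-0.1 -0.5 -0.5] M [0.01 0.02 0.02] gap 85.6
parked t18.4 pos [ 444.4 -208.4  159.1] yaw 69.6 q7 0.94 F [0.2 0.1 0.6] M [0.03 0.   0.01] gap 85.1
top green [312.5 252.1] 35 [490.5  -6.6  34.9] (array([491.4,  -5.5]), 22.706445693969727, 7.070977687835693, -0.1504974365234375)
(array([575.8, 120.7,   0.1]), np.float64(317.41127631283416), (array([583.7,   1.4]), 47.033424377441406, 10.614969253540039, 46.37900924682617))
(array([379., 210.]), array([ 556.6, -181.9]), 175.45892333984375, 117.67649841308594, 6.660606861114502, np.float64(37.042055376503))
(array([146., 227.]), array([559. , 397.5]), 118.06958770751953, 103.6438980102539, -87.80185866355896, np.float64(37.11512690670747))
(array([391., 280
[... 791 characters left out ...]
64640345359373))
(array([624.,  33.]), array([ -332.5, -1456.9]), 555.5172119140625, 164.13961791992188, 59.23422622680664, np.float64(244.88943836195415))
(array([322., 186.]), array([ 579.3, -276.5]), 303.5920715332031, 127.0667724609375, -74.8227186203003, np.float64(39.92101551102029))
(array([308., 223.]), array([ 596.6, -177.4]), 128.33192443847656, 102.66600799560547, -83.2734923362732, np.float64(39.97516678232046))
(array([359., 229.]), array([ 434.2, -195.4]), 129.42034912109375, 103.51370239257812, 78.42545318603516, np.float64(39.96964231050201))
(array([249., 385.]), array([562.5, 396.8]), 124.2872543334961, 105.84069061279297, -87.44960713386536, np.float64(38.592548808850836))
```

View pics/v2.png

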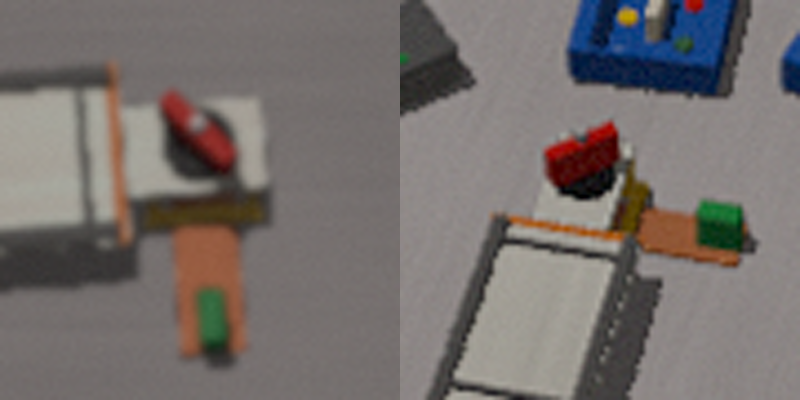

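The crossbar lies at the cheeks, but the handle reads 1–2 mm short in the top view, so the blade may have slipped in the grip. I'll push its rear with closed fingers until it stops.

```bash
python3 - <<'E'
from arm import *
u=np.array([np.cos(np.radians(4.1)),np.sin(np.radians(4.1)),0]); f=np.array([586,1.7,0])
P=lambda d,z:f+u*d+[0,0,z]
clamp()
movep(P(-135,80),R(94.1)); movel(P(-135,25),max_speed=120)
print(movel(P(-100,25),max_speed=15,guard=6)); st("push")
print((read_state()["eef_pos"]-f)@u); wait(.3); st("settle"); print((read_state()["eef_pos"]-f)@u)
print(movel(P(-100,25),max_speed=15,guard=8));  wait(.2);st("push2"); print((read_state()["eef_pos"]-f)@u)
movel(P(-135,25),max_speed=80); movel(P(-135,120),max_speed=200); open_gripper()
movep((444.4,-208.4,159),R(69.6))
from vis import *
c=camera("top");np.savez("top3.npz",**c); W,H,_=cloud(c); M=masks(H)
for bb,px,m in blobs(M["green"]&(abs(W[...,1])<60)&(W[...,0]<600)&(W[...,0]>380),W,6): print(px,m,rect(W[bb]))
cv2.imwrite("pics/v3.png",cv2.resize(c["image"][180:270,265:355],(600,600),interpolation=cv2.INTER_CUBIC))
E
```

```text
True
push t22.0 pos [470.7  -6.7  24.7] yaw 94.1 q7 0.62 F [ 0.6 -0.4 -0.1] M [ 0.02 -0.04  0.1 ] gap 0.0
-115.64267023254108
settle t22.3 pos [470.5  -6.7  24.6] yaw 94.1 q7 0.62 F [-0.   0.2  0.2] M [-0.01 -0.02  0.04] gap 0.1
-115.80516909344384
True
push2 t22.9 pos [470.5  -6.8  24.2] yaw 94.1 q7 0.62 F [0.3 0.6 0.3] M [-0.03  0.03  0.01] gap -0.1
-115.83941268811678
[312.71428571 252.17857143] 28 (array([492.02938843,  -6.01793718]), 22.709461212158203, 5.7879533767700195, 5.431035995483398)
```

View pics/v3.png

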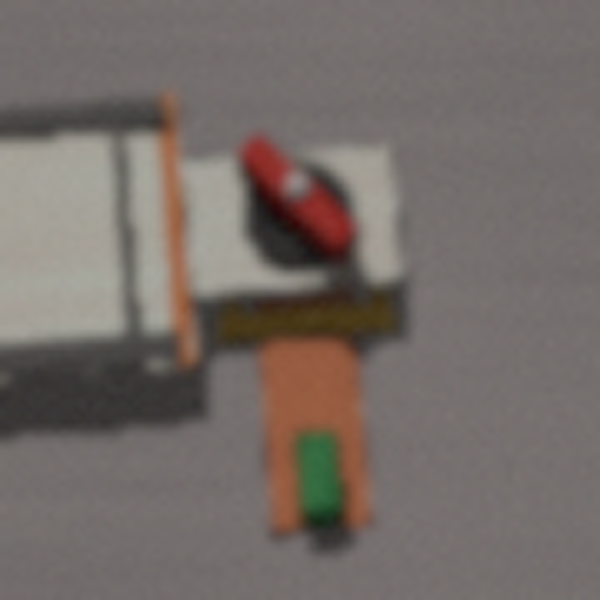

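Both pushes stopped at the same spot (−115.8 mm along, consistent with the handle's rear at −105 plus half a finger width), so the blade is fully in. Now the knob: wing ≈ 42° world, so about 2.5 rad.

```bash
cat > knob.py <<'E'
from arm import *
F=np.array([586,1.7]); S=4.1
def turn(a0,a1,p,step=20):
    n=int(np.ceil(abs(a1-a0)/step))
    for a in np.linspace(a0,a1,n+1)[1:]:
        movep((p[0],p[1],76),R(a)); s=read_state()
        if np.linalg.norm(s["ft_force"])>25: st("FORCE!"); 
    st("turned")
E
python3 - <<'E'
from knob import *
movep((F[0],F[1],150),R(132)); st("above")
print(movel((F[0],F[1],76),max_speed=100,guard=12)); st("down")
clamp(); wait(.3); st("grip")
turn(132,72,F)
E
```

```text
above t26.5 pos [585.6   0.7 149.8] yaw 131.9 q7 1.50 F [-0.9  0.5  0.4] M [-0.   -0.02 -0.02] gap 85.5
False
down t27.4 pos [586.3   1.9  76.4] yaw 132.0 q7 1.43 F [-0.2  0.7 -0.2] M [ 0.07 -0.02 -0.06] gap 85.0
grip t28.4 pos [586.5   0.8  76.3] yaw 132.0 q7 1.43 F [ 1.7 -6.   5.6] M [-1.08 -0.19  0.06] gap 10.8
turned t29.6 pos [586.5   0.9  76.3] yaw 72.0 q7 0.49 F [ 2.6 -6.1  4.3] M [-1.1  -0.48 -0.04] gap 10.9
```

```bash
python3 - <<'E'
from knob import *
G=np.array([586.3,1.3])
turn(72,-60,G)
open_gripper(); movel((G[0],G[1],125),max_speed=150)
movep((G[0],G[1],125),R(120)); 
from vis import *
print(movel((G[0],G[1],76),max_speed=100,guard=12)); clamp(); wait(.2); st("regrip")
turn(120,15.8,G,15)
wait(.2); st("end"); s=read_state()
open_gripper(); st("open")
movel((G[0],G[1],140),max_speed=150)
movep((444.4,-208.4,159),R(69.6)); st()
for n in("top","side"):
    c=camera(n);np.savez(n+"4.npz",**c); W,H,_=cloud(c); M=masks(H)
    near=(np.hypot(W[...,0]-586,W[...,1])<45)
    P=W[near&M["red"]&(W[...,2]>78)]; print(n,len(P),rect(P))
    for bb,px,m in blobs(M["green"]&(abs(W[...,1])<60)&(W[...,0]<600)&(W[...,0]>380),W,6): print(px,m,rect(W[bb]))
c=np.load("top4.npz");s=np.load("side4.npz")
f=lambda i:cv2.resize(i,(400,400),interpolation=cv2.INTER_CUBIC)
cv2.imwrite("pics/v4.png",np.hstack([f(c["image"][180:270,265:355]),f(s["image"][220:310,250:340])]))
E
```

```text
turned t32.3 pos [586.7   0.7  76.3] yaw -59.7 q7 -1.43 F [ 1.3 -6.6  9.4] M [-1.59 -0.31 -0.05] gap 11.1
False
regrip t37.2 pos [586.6   0.7  76.3] yaw 120.0 q7 1.14 F [ 0.1 -5.6  5.6] M [-0.97  0.01  0.08] gap 10.8
turned t39.7 pos [586.6   0.8  76.3] yaw 16.0 q7 -0.55 F [-0.1 -5.8  6.5] M [-1.29 -0.12 -0.05] gap 10.9
end t39.9 pos [586.6   0.8  76.3] yaw 16.0 q7 -0.55 F [ 0.  -7.3  9.8] M [-1.4  -0.12 -0.04] gap 11.1
open t40.6 pos [586.3   1.3  76. ] yaw 15.8 q7 -0.55 F [0.1 0.2 0.4] M [ 0.   -0.03  0.01] gap 85.1
 t42.3 pos [ 444.8 -207.8  158.7] yaw 69.6 q7 0.71 F [ 0.6 -0.4  0. ] M [-0.06 -0.01 -0.  ] gap 85.6
top 48 (array([584.1918335 ,   1.64967346]), 43.11510467529297, 9.628196716308594, -74.96490955352783)
[312.65625 251.96875] 32 (array([491.93405151,  -5.9444561 ]), 23.488704681396484, 6.696722507476807, 8.792500495910645)
side 43 (array([588.2253418,   1.7976532]), 49.603416442871094, 11.650310516357422, -72.02383995056152)
[321.63829787 270.32978723] 94 (array([497.05960083,  -3.80445385]), 27.133586883544922, 15.308368682861328, 2.106112241744995)
```

View pics/v4.png

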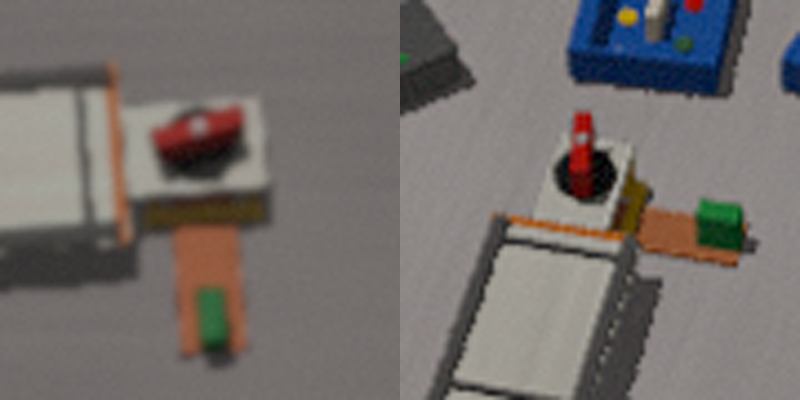

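The wing now lies at −74° (tool 16°), which makes the knob 7.65 rad, just touching. The blade is still in place. Now the first tray, T3 on the left; I grip the rib along its length so the fingers clear the lips.

```bash
cat > stack.py <<'E'
from arm import *
from vis import trays,cloud,masks,rect,blobs
import cv2
C=np.array([577.7,121.0]); S=4.1; ey=np.array([-np.sin(np.radians(S)),np.cos(np.radians(S))]); GZ=43
def place_xy(l): return C+ey*(12 if l%2==0 else -12)
def pick(c,a,hover=150):
    movep((c[0],c[1],hover),R(a)); movel((c[0],c[1],GZ+12),max_speed=150)
    hit=movel((c[0],c[1],GZ),max_speed=40,guard=10); 
    if hit: st("HIT"); 
    clamp(); st("grip")
    p=read_state()["eef_pos"]; movel((c[0],c[1],GZ+12),max_speed=60); st("lift")
def place(l,off=(0,0)):
    t=place_xy(l)+off; z=45+30*l+GZ; hi=max(z+45,205)
    p=read_state()["eef_pos"]; movel((p[0],p[1],hi),max_speed=200)
    movep((t[0],t[1],hi),R(90+S)); st("over")
    movel((t[0],t[1],z+8),max_speed=150); wait(.2); st("near")
    print("hit",movel((t[0],t[1],z-1.5),max_speed=25,guard=5)); st("down")
    open_gripper(); st("open"); movel((t[0],t[1],hi),max_speed=200)
def see(tag):
    r={}
    for n in("top","side"):
        c=camera(n); np.savez(f"{n}{tag}.npz",**c); r[n]=trays(c)
        print(n,[(t[0].astype(int).tolist(),t[1].round(1).tolist(),round(float(t[2])),round(float(t[3])),round(t[4],1),round(t[5])) for t in r[n] if t[1][0]>300 and abs(t[1][1])<600])
E
python3 - <<'E'
from stack import *
pick((560.5,397.6),92.5)
see("5")
c=np.load("side5.npz")["image"][290:470,180:360]; cv2.imwrite("pics/v5.png",cv2.resize(c,(540,540)))
E
```

```text
grip t46.4 pos [560.6 397.7  43.6] yaw 92.5 q7 0.22 F [-1.1 -1.9  7.5] M [-0.55  0.36 -0.07] gap 37.9
lift t46.8 pos [560.7 397.7  55.5] yaw 92.5 q7 0.23 F [-1.1  0.1 -1.7] M [-0.02  0.03 -0.01] gap 37.6
top [([384, 211], [592.8, -177.2], 117, 102, -82.4, 37), ([455, 210], [595.5, -351.1], 119, 102, 88.6, 37), ([146, 236], [541.4, 396.6], 120, 70, -85.6, 49), ([393, 277], [431.3, -193.3], 116, 102, 79.1, 37)]
side [([329, 189], [576.9, -347.7], 126, 61, 87.6, 39), ([313, 224], [584.1, -180.1], 129, 79, -84.4, 40), ([359, 229], [434.5, -195.3], 127, 105, 79.0, 40), ([251, 388], [562.4, 400.9], 127, 105, -87.2, 51)]
```

View pics/v5.png

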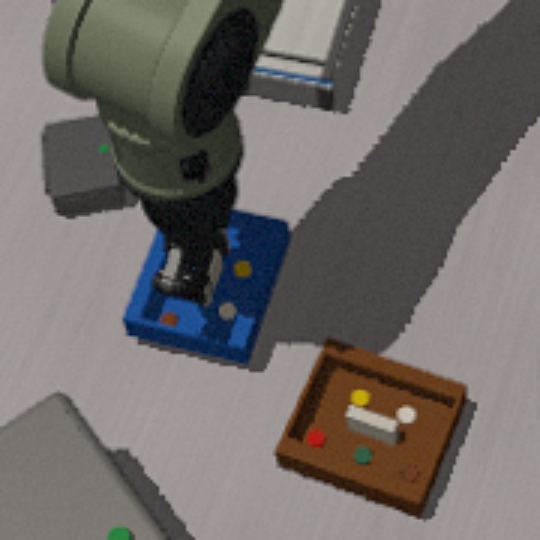

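The tray is held level by the rib. I'll place it at level 0 and check.

```bash
cat > chk.py <<'E'
from vis import *
C=np.array([577.7,121.0]); S=np.radians(4.1)
# per-camera stand centre as fitted (bias cancels in the difference)
SC={"top":np.array([575.8,120.8]),"side":np.array([579.3,121.8])}
def chk(tag,zlo):
    for n in("top","side"):
        c=np.load(f"{n}{tag}.npz"); W,H,_=cloud(c); M=masks(H)
        b=M["blue"]&(np.hypot(W[...,0]-578,W[...,1]-121)<130)&(W[...,2]>zlo)
        P=W[b]
        if len(P)<50: print(n,"few",len(P)); continue
        x,w,h,a=rect(P); d=x-SC[n]; print(n,"stand-rel x %.1f y %.1f"%(d@[np.cos(S),np.sin(S)],d@[-np.sin(S),np.cos(S)]),"size %.0f %.0f"%(w,h),"yaw-rel %.1f"%((a-94.1+90)%180-90),"z95 %.1f"%np.percentile(P[:,2],95))
E
python3 - <<'E'
from stack import *
place(0)
movep((430,-60,240),R(90)); st("clear")
see("6")
from chk import chk
chk("6",66)
a=np.load("top6.npz")["image"][165:285,210:350]; b=np.load("side6.npz")["image"][225:345,225:345]
cv2.imwrite("pics/v6.png",np.hstack([cv2.resize(a,(466,400)),cv2.resize(b,(334,400))]))
E
```

```text
over t48.8 pos [576.7 134.4 205. ] yaw 94.2 q7 0.62 F [ 1.  -0.4 -1.1] M [-0.   -0.03  0.  ] gap 37.4
near t49.9 pos [577.2 133.   96.8] yaw 94.1 q7 0.53 F [-1.4 -0.1 -1.1] M [ 0.06  0.02 -0.01] gap 37.7
hit True
down t50.2 pos [577.  132.9  88.5] yaw 94.1 q7 0.52 F [-1.3 -1.2  9.9] M [-0.36  0.28 -0.02] gap 37.6
open t50.8 pos [576.7 132.8  88. ] yaw 94.1 q7 0.52 F [-0.2  0.1  0.4] M [ 0.05  0.   -0.01] gap 85.3
clear t52.5 pos [430.6 -59.4 239.9] yaw 90.0 q7 0.86 F [ 0.4 -0.4 -0.7] M [ 0.06 -0.04 -0.02] gap 85.6
top [([455, 209], [595.4, -350.9], 120, 104, 89.1, 37), ([252, 214], [575.8, 132.4], 117, 103, -85.9, 82)]
side [([322, 187], [565.8, -214.8], 430, 118, -74.0, 40), ([307, 223], [596.2, -180.0], 129, 103, -82.2, 41), ([359, 230], [446.1, -137.6], 245, 105, 79.3, 40), ([277, 292], [579.4, 133.7], 130, 104, -86.0, 84)]
top stand-rel x 0.9 y 11.6 size 117 103 yaw-rel 0.0 z95 83.1
side stand-rel x 0.9 y 12.0 size 130 105 yaw-rel -0.4 z95 85.5
```

View pics/v6.png

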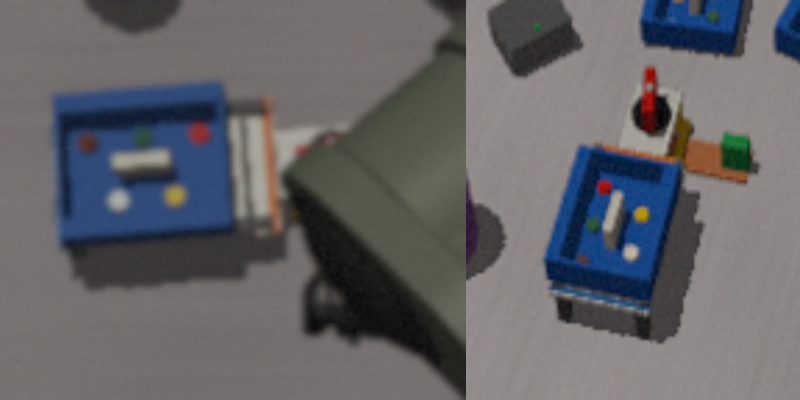

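Level 0 is in place (stand-relative x +0.9, y 11.8, yaw 0, rim height right), and the other trays are unmoved. Next is T4, to level 1.

```bash
python3 - <<'E'
from stack import *
from chk import chk
pick((433.4,-193.9),79.0)
place(1); st()
movep((430,330,240),R(90))
see("7"); chk("7",96)
E
```

```text
grip t55.0 pos [ 433.5 -193.9   43.4] yaw 79.0 q7 0.69 F [-3.4  0.2 12.5] M [0.02 0.72 0.01] gap 37.4
lift t55.4 pos [ 433.5 -194.1   55.3] yaw 79.0 q7 0.71 F [ 0.8  0.2 -1.8] M [-0.07  0.03 -0.06] gap 37.5
over t57.5 pos [578.6 107.6 204.6] yaw 94.0 q7 0.68 F [ 0.2 -0.7 -1.6] M [ 0.03 -0.04 -0.01] gap 37.6
near t58.4 pos [578.9 109.1 126.9] yaw 94.1 q7 0.61 F [ 0.8 -0.  -2. ] M [ 0.08 -0.03  0.02] gap 37.2
hit True
down t58.8 pos [578.8 109.  118.5] yaw 94.1 q7 0.60 F [-1.6 -2.9  9.9] M [-0.35  0.2   0.  ] gap 37.2
open t59.3 pos [578.5 108.8 118. ] yaw 94.1 q7 0.60 F [ 0.6  0.8 -0.6] M [ 0.   -0.06  0.08] gap 85.2
 t59.9 pos [578.6 108.8 205.3] yaw 94.1 q7 0.68 F [-0.4 -0.5  0.1] M [-0.01  0.04  0.01] gap 85.2
top [([265, 193], [620.8, 107.9], 120, 38, 78.5, 112), ([455, 209], [595.5, -351.0], 119, 102, 88.1, 37)]
side [([270, 291], [556.0, 218.8], 361, 88, -56.1, 114)]
top stand-rel x 44.0 y -16.0 size 120 38 yaw-rel -15.6 z95 112.7
side stand-rel x 35.1 y 0.1 size 141 69 yaw-rel 27.7 z95 116.0
```

```bash
python3 - <<'E'
from stack import *
from chk import chk
movep((578,109,260),R(60)); goto_joints([1.168,0.521,-0.036,1.599,0.021,1.021,-0.113]); st()
see("8"); chk("8",96)
E
```

```text
t64.9 pos [ 205.  -590.7  250.3] yaw -70.9 q7 -0.11 F [ 0.3 -0.1 -0.2] M [ 0.05 -0.02 -0.04] gap 85.4
top [([256, 211], [576.0, 120.4], 140, 104, -86.2, 111), ([384, 211], [592.5, -177.2], 118, 102, -82.6, 37), ([455, 210], [595.2, -350.8], 119, 102, 89.0, 37)]
side [([323, 186], [598.9, -352.7], 133, 105, 88.5, 39), ([307, 222], [596.7, -180.0], 126, 103, -83.2, 40), ([278, 285], [581.7, 97.4], 195, 105, -85.7, 114)]
top stand-rel x -0.4 y -11.3 size 119 103 yaw-rel -0.3 z95 112.7
side stand-rel x -0.3 y -14.7 size 127 105 yaw-rel -0.7 z95 115.5
```

Level 1 reads y −11.3 / x −0.4 from the top view. Now T1 to level 2, then I check.

```bash
python3 - <<'E'
from stack import *
from chk import chk
pick((594.9,-178.3),97.4)
place(2); st()
movep((430,-60,260),R(90)); see("9"); chk("9",126)
a=np.load("top9.npz")["image"][155:285,210:350]; b=np.load("side9.npz")["image"][215:345,225:345]
cv2.imwrite("pics/v9.png",np.hstack([cv2.resize(a,(430,400)),cv2.resize(b,(370,400))]))
E
```

```text
grip t68.8 pos [ 595.  -178.3   43.5] yaw 97.4 q7 1.34 F [-3.7 -0.4  9.2] M [0.11 0.66 0.02] gap 37.6
lift t69.1 pos [ 595.1 -178.4   55.5] yaw 97.4 q7 1.35 F [-0.6  0.1 -1.7] M [ 0.01  0.01 -0.01] gap 38.0
over t71.2 pos [577.3 131.4 204.6] yaw 94.0 q7 0.88 F [ 1.  -1.4 -2.3] M [-0.04 -0.03 -0.  ] gap 37.3
near t71.9 pos [577.3 133.  157. ] yaw 94.1 q7 0.83 F [ 0.6 -0.1 -2. ] M [ 0.02  0.   -0.03] gap 37.9
hit True
down t72.3 pos [577.  133.1 148.5] yaw 94.1 q7 0.83 F [-1.  -0.6  8.7] M [-0.14  0.17  0.02] gap 37.3
open t72.8 pos [576.7 132.8 148.1] yaw 94.1 q7 0.83 F [ 0.5  0.2 -0.6] M [-0.   -0.02  0.01] gap 85.6
 t73.2 pos [577.  132.9 205.6] yaw 94.1 q7 0.88 F [ 0.2 -0.2 -0.9] M [0.   0.02 0.01] gap 85.5
top [([255, 210], [575.7, 120.6], 141, 103, -85.9, 141), ([455, 209], [595.5, -351.0], 120, 104, 88.4, 37)]
side [([322, 186], [564.6, -217.5], 434, 124, -74.7, 40), ([277, 285], [581.0, 96.3], 199, 104, -86.1, 143)]
top stand-rel x -0.0 y 12.0 size 116 103 yaw-rel 0.1 z95 142.9
side stand-rel x -0.3 y 10.4 size 126 105 yaw-rel -0.9 z95 145.0
```

View pics/v9.png

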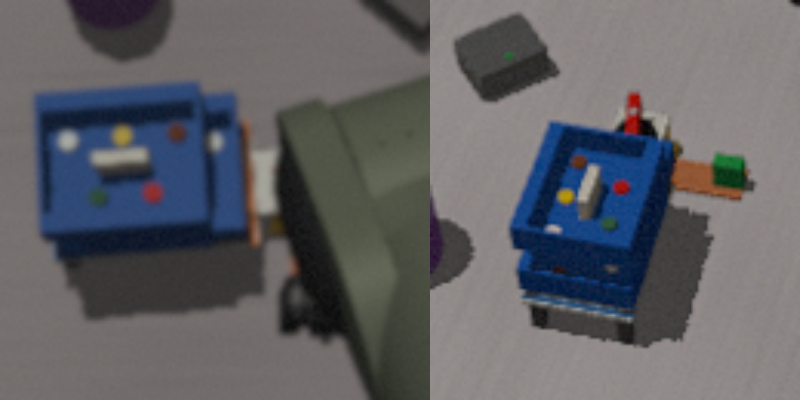

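The stack of three alternates squarely (x 0, y +12) and rests down. The last tray, T2, sits unmoved at (455,209), and I'll put it at level 3.

```bash
python3 - <<'E'
from stack import *
from chk import chk
pick((597.1,-352.2),88.6)
place(3); st()
movep((578,109,285),R(60)); goto_joints([1.168,0.521,-0.036,1.599,0.021,1.021,-0.113]); st()
see("10"); chk("10",156)
for n in("top","side"):
    W,H,_=cloud(np.load(n+"10.npz")); M=masks(H); near=(np.hypot(W[...,0]-586,W[...,1])<45)
    print(n,"wing",rect(W[near&M["red"]&(W[...,2]>78)]),[ (rect(W[b])) for b,px,m in blobs(M["green"]&(abs(W[...,1])<60)&(W[...,0]<600)&(W[...,0]>380),W,6)])
cv2.imwrite("pics/v10.png",np.hstack([cv2.resize(np.load("top10.npz")["image"][80:400,80:560],(440,293)),cv2.resize(np.load("side10.npz")["image"][205:365,210:350],(256,293))]))
E
```

```text
grip t77.4 pos [ 597.2 -352.2   43.5] yaw 88.6 q7 1.52 F [-2.1  1.   7.8] M [0.3  0.55 0.  ] gap 37.4
lift t77.8 pos [ 597.3 -352.4   55.5] yaw 88.6 q7 1.53 F [-0.   0.3 -3.1] M [-0.01  0.01 -0.01] gap 37.4
over t80.4 pos [579.  107.7 222.8] yaw 94.0 q7 0.91 F [ 0.1 -1.1 -1.7] M [ 0.    0.04 -0.02] gap 37.3
near t81.0 pos [579.  109.1 186.9] yaw 94.1 q7 0.88 F [ 0.1 -1.  -1.5] M [-0.    0.05  0.01] gap 37.5
hit True
down t81.4 pos [578.8 109.  178.5] yaw 94.1 q7 0.87 F [-0.5 -1.3  8.5] M [-0.06  0.19 -0.02] gap 37.5
open t81.9 pos [578.4 108.8 178. ] yaw 94.1 q7 0.87 F [-0.3 -0.   0.7] M [-0.02  0.11  0.  ] gap 85.2
 t82.3 pos [578.8 109.  223.8] yaw 94.1 q7 0.91 F [ 0.6 -1.4 -1.1] M [ 0.02  0.02 -0.02] gap 85.4
 t85.6 pos [ 205.1 -590.7  250.4] yaw -70.9 q7 -0.11 F [ 0.2 -0.8  0. ] M [ 0.04 -0.   -0.08] gap 85.3
top [([254, 204], [575.8, 120.6], 141, 103, -85.8, 172)]
side [([277, 278], [579.5, 120.7], 151, 105, -86.0, 173)]
top stand-rel x 0.1 y -11.2 size 119 102 yaw-rel -0.1 z95 172.8
side stand-rel x 0.5 y -13.3 size 127 104 yaw-rel -0.1 z95 174.9
top wing (array([584.18273926,   1.57007217]), 43.61503601074219, 10.194689750671387, -75.08560276031494) [(array([491.89498901,  -5.55397034]), 23.404537200927734, 7.036045074462891, -0.0054168701171875)]
side wing (array([0., 0.]), 0.0, 0.0, 0.0) [(array([497.11172485,  -5.23527241]), 27.56869125366211, 17.89357566833496, 4.141382694244385)]
```

View pics/v10.png

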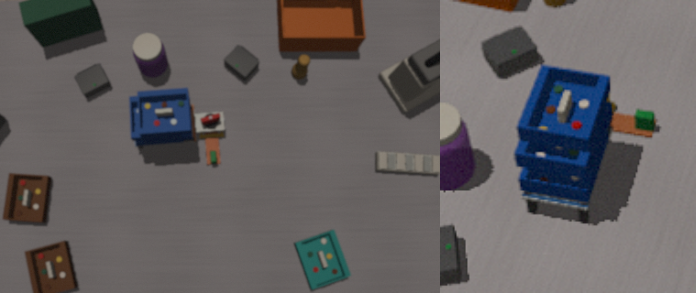

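The four blue trays are stacked in alternating steps. Blade and knob are unchanged, and the bystanders and look-alikes are where they were.

```bash
python3 -c "
from workcell import *
print(finish_job(), read_state()['time'])"
```

```text
the job is handed in; nothing more can be done
the job is handed in; nothing more can be done
```

The job is handed in at about 86 s of the 210 s allowed, with everything done in the order asked.

- **Blade:** I half-turned it and slid it in until the crossbar met the cheeks. It may have slipped slightly in the grip, so I pushed its rear twice with closed fingers, and both pushes stopped at the same spot.
- **Knob:** I turned it clockwise with one regrip to about 7.65 rad (roughly 3 N on the foot by the given rate). This rests on the wing angle and the stand angle, good to about 1–2°. The foot force itself was not measured.
- **Trays:** Only four blue trays were present, and they are stacked at levels 0 to 3 over blue, orange, blue, orange. As each was placed, it read within 1 mm of centred front to back, and the heights were right.
    - **Top camera:** each tray was within about 1 mm of its place along the line direction, and within 0.3° of square.
    - **Side camera:** it differed from the target by up to 2.7 mm along that direction, probably because end-wall pixels bias it. It read square within 1°.
- **Last picture:** the wing and blade were unchanged since their steps. The brown and turquoise look-alikes and the pods, jar, organiser and torch appear where they started. The side camera could not see the wing behind the stack, so that check came from the top camera alone.

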